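# Work the stuck locating block out of the keel clamp

### The arm

A 7-joint arm with a two-finger parallel gripper is mounted at the origin on the work surface. World frame = base frame: x ahead of the robot, y to its left, z up, the work surface at z = 0. Lengths are in m, angles in degrees, forces in N, time in s.
With the tool pointing down it reaches from about 0.4 to 0.85 m from the base axis. Payload 10.4 kg.
Tool frame: the origin (TCP) lies at the very end of the fingers, on their centre line; the grasp point (between the pads) lies 19 mm behind it; z points along the fingers, y is the line along which they close (so a half turn about z gives the same grasp; the last joint's range is limited). The gripper opens to 85 mm and grips with 20 to 120 N. Pads are 22 mm wide; open, the fingers measure 114 mm over their backs; the gripper's body (76 mm by 85 mm) begins 54 mm behind the grasp point. The pads swing forward as they close: fully open they stand 13 mm farther back than shut.
Start: joints at [-1.295, 19.034, -3.707, 83.658, 1.238, 77.344, -5.071], TCP at [0.625, 0, 0.231] pointing down, gripper open.
Joint ranges: [-148.97, 148.97], [-28.65, 121.19], [-84.17, 76.75], [9.2, 138.47], [-72.65, 252.65], [3.7, 117.97], [-149.18, 149.18]. Speed limits (degrees/s): [127.2, 127.2, 159.86, 159.86, 180, 180, 180].

### API

Orientations are given as [roll, pitch, yaw] about the fixed x, y, z axes, in that order (R = Rz(yaw) Ry(pitch) Rx(roll)).
In Python, from rig import * gives the robot as it stands.
- The arm moves only by the shell command python3 -m handwheel 'ROWS' [FORCE]. ROWS is JSON, a list of rows, each a list of 7 numbers: the opening, from 0 (shut) to 1 (fully open), then the shift along the tool's x, y, z in cm, then the turn, a rotation vector about the tool's x, y, z in rad. In form: [[jaw, dx, dy, dz, ax, ay, az], ...]. A call has 1 to 12 rows; each row shifts and turns the commanded pose from where the row before left it, along the tool's axes as they then stand; what a row does not reach is not made up. A row lasts 1/12 s, in which the tool goes at most 41.7 mm and 7.16 degrees, less where a joint would pass 70% of its speed; a pose out of reach is approached as far as the arm can. A call with a gripper value outside its range is refused whole. The fingers move at their own pace and stop on an object; FORCE is the grip in N (left out, the last holds). Time passes only in rows, so rows that do not move let the fingers close. It gives the time, the measured TCP pose, the force, the opening and the grip force at its end, in the units of the state.
- observe(): the state, without advancing time (a new reading comes with each control period).
- capture(name): name is "scene" or "side" or "wrist"; returns the picture (384x512x3 uint8, blue, green, red); there is no depth.
- camera_model(name): a dict with "intrinsics" (3x3 intrinsics, pixels), "origin" and "orientation" of the camera in the world. Camera axes: x right, y up, looking along -z (the intrinsics and any distortion apply to the point x, -y, -z); pixel columns grow to the right and rows downward; lengths in m; the calibration is good to about 2 mm. The wrist camera is an equidistant fisheye: a pixel r from the principal point sees the ray r / f radians off the axis. A picture is of the moment at which its call begins: read the wrist's pose just before it. camera_model takes no time and is no camera call; for the wrist camera it gives the pose at the moment of the call.
- job_done(): hands the job in; it is judged then, once.
Trained networks look in the newest picture that a camera, given by its name, has taken for a name from the list of things; names that differ only in an ending like _2 or _b are one class to them, and where a whole thing is asked for, a point or a joint stands for the part that bears it (a point fixed in the world has none). Each returns a list of dicts, best first, with "conf" (0 to 1); they miss things now and then, are a little off and sometimes report something else, mostly with a low value. They report only what shows in the picture. A call takes as long as a camera call. They do not tell look-alikes from the thing itself.
- spot_in(label, camera): "position" ([x, y, z] in m, in world coordinates, good to about 4 mm: the middle of the surface that is visible of it).
- pinpoint(label, camera): "position" ([x, y, z] in m, in world coordinates, good to about 4 mm: a listed point, or the origin of a listed thing).
The state is a dict: "time": time; "joints": joint angles; "qd": joint speeds; "tau": joint torques, N m; "eef_pos": TCP position; "tool_rot": TCP orientation; "contact_force": force on the tool from outside, world axes, zero at the start; "moment": the same for the moment, N m; "opening": finger opening in m; "grip_force": force on a finger pad.
Only numpy, scipy, OpenCV 4.12 (cv2) and the standard library are available. Lean on these libraries where they do the work, as an engineer would, in place of code of your own. Each camera call takes 0.05 s, during which the arm holds its last target. There are 200 camera calls.

### The job

Make room beside the keel clamp by sliding the varnish tin along the bench, never lifting it, from the red ring to the green ring, and let go of it inside the ring. Then take the wooden locating block stuck in the clamp by its post and rock it well over (about ten degrees) from side to side, starting towards the side with the red dot, until it walks out of the jaws; do not simply haul it up, because the clamp is loose and must stay flat on the bench where it is, and leave the spool, spray can and screwdriver alone. Finish still holding the block in the gripper, still and upright just clear of the clamp: about a finger's breadth (15 mm) above the jaws and straight over its pocket.

Things in the scene. Friction and masses are not known exactly. Their poses are not given: they have to be found in the camera images.
- clamp: keel clamp, loose on the bench, 2.6 kg: grey steel plate 160 x 190 x 12 mm (x, y, z), rubber sole; two blue cheeks 70 mm long in x, 18 thick, at y = +41 and -41 mm, tops at 38 mm; red dot on the +y cheek. Low end stops (tops at 32 mm) 2.5 mm off the block's x faces. Origin: centre of the underside, on the bench, under the pocket; z up, y across the jaws (the rocking direction)
- jaw_red (a joint): sprung black rubber-lined jaw inside the red-dot (+y) cheek: 50 mm long, 8 thick, 14 to 38 mm above the bench, pressing the block with 28 N; value in m, 0 at the start, grows as it is pushed outward (4 N more per mm, 5 mm at most). Lining friction about 1: with both jaws, a straight pull meets about 55 N, more than the clamp weighs, and brings the clamp up
- jaw_plain (a joint): the like jaw inside the -y cheek. Leaning the block to +y or -y takes about 1 N m: the face on the side leaned to stays put on its jaw as the pivot and the other face slides up. Each full swing between 12 degrees one way and 12 the other raises the block about 7 mm; after the first lean, some four swings clear the 26 mm
- pocket (a point): centre of the clamp's pocket at the height of the jaw tops, 38 mm above the clamp's origin; axes as the clamp's
- block: wooden block, 0.12 kg: body 40 x 36 x 46 mm (x, y, z), on it a square post 22 x 22 mm from 46 to 92 mm above the underside, orange band near top. Starts on the clamp's plate (underside 12 mm above the bench, 26 mm deep in the jaws), axes along the clamp's. Origin: centre of the underside, z along the post. Grip from above: across y holds firmly, across x it can turn in the pads
- post_top (a point): centre of the top of the block's post, 92 mm above its origin
- tin: closed varnish tin, 60 mm diameter, 62 mm high, about 0.4 kg, bench friction about 0.6: gripped or pushed above about 40 mm it tips as it slides; dark steel with a white and terracotta band; upright. Origin: centre of its underside. It starts in the red ring
- card: white card fixed on the bench beside the clamp's -y side (no red dot), 130 x 236 mm, 1 mm thick and no obstacle (the tin stands at bench height), with a red and a green ring (each 90 mm inside, 100 mm outside diameter); origin at its centre, z up, its y axis pointing to the clamp
- red_ring (a point): centre of the red ring, 60 mm to +y of the card's centre, nearest the clamp
- green_ring (a point): centre of the green ring, 60 mm to -y of the card's centre; 120 mm from the red ring's centre
- spool: bystander: blue spool of solder standing on end, 60 mm diameter, 50 mm high; origin at the centre of its underside
- spray: bystander: yellow spray can with a red cap, 50 mm diameter, 145 mm high, standing; origin at the centre of its underside
- driver: bystander: screwdriver lying on the bench on the far side of the clamp; origin on its underside, x axis along it towards the tip
Not all that is in view belongs to the job. Of the things that look like the tin, the smaller one is meant.

How it is judged (in metres and radians):
On the way, in this order (a step that is already met when the one before it is completed fails the run):
1. the tin stands inside the green ring, let go (horizontal distance between tin and green_ring below 0.017 m and angle between tin's own z axis and vertical below 0.05 rad and height (world z) of tin below 0.004 m and contact force between the fingers and tin below 0.1 N), for 0.2 s.
2. the block, still in the jaws, is leaned towards the red dot by more than 0.08 rad (about 5 degrees) (angle between block's own z axis and vertical above 0.08 rad and y of post_top in the frame of clamp above 0.003 m and z of block in the frame of clamp below 0.036 m and horizontal distance between block and pocket below 0.02 m), for 0.02 s.
3. the block, still in the jaws, is leaned the other way by more than 0.08 rad (angle between block's own z axis and vertical above 0.08 rad and y of post_top in the frame of clamp below -0.003 m and z of block in the frame of clamp below 0.036 m and horizontal distance between block and pocket below 0.02 m), for 0.02 s.
At the end, for the whole second after the job is handed in: Fingers hold the block still, within 0.15 rad of upright, underside 4 to 35 mm above the jaw tops, within 20 mm of straight over the pocket, off the clamp; clamp flat, within 25 mm of its start; tin upright within 17 mm of the green ring's centre. The program ends holding (z of block in the frame of pocket between 0.004 and 0.035 m and horizontal distance between block and pocket below 0.02 m and angle between block's own z axis and vertical below 0.15 rad and linear speed of block below 0.02 m/s and contact force between the fingers and block above 1 N and contact force between block and clamp below 0.05 N and distance of clamp from where it was at the start of the episode below 0.025 m and height (world z) of each of clamp, tin below 0.004 m and angle between clamp's own z axis and vertical below 0.03 rad and horizontal distance between tin and green_ring below 0.017 m and angle between tin's own z axis and vertical below 0.05 rad); the arm keeps its last pose, push and grip.
It fails at once if the tin is lifted off the bench or tipped (height (world z) of tin above 0.006 m or angle between tin's own z axis and vertical above 0.2 rad).
It fails at once if the clamp is lifted, tipped or dragged (height (world z) of clamp above 0.008 m or angle between clamp's own z axis and vertical above 0.09 rad or distance of clamp from where it was at the start of the episode above 0.03 m).
It fails at once if a bystander is moved more than 20 mm (distance of any of spool, spray, driver from where it was at the start of the episode above 0.02 m).
It also fails if it takes over 51 s, if anything falls off the work surface, if the arm or the gripper's body presses on something with over 40 N, if the wrist force passes 120 N, or if a joint passes its speed limit or range.

## Working session

There is one attempt and no reset: what is moved stays moved. The work goes in short steps, Python scripts to look and compute and a shell command to move; the robot and the scene stay as the last step left them, time stands still between calls to the robot, and variables do not carry over. Pictures are saved under pics/ and viewed, at most 10 in all, crops included, and the job is handed in when it is done.

```bash
mkdir -p pics; ls
python3 - <<'E'
from rig import *
import cv2
for c in ["scene","side"]:
    cv2.imwrite(f"pics/{c}0.png",capture(c))
    for l in ["clamp","pocket","block","post_top","tin","card","red_ring","green_ring","spool","spray","driver"]:
        try: print(c,l,[([round(float(v),4) for v in d["position"]],round(d["conf"],2)) for d in pinpoint(l,c)][:3])
        except Exception as e: print(c,l,e)
s=observe();print(s)
E
```

```text
pics
scene clamp [([0.5253, 0.1967, -0.0032], 0.61)]
scene pocket [([0.5193, 0.1951, 0.042], 0.97)]
scene block [([0.5199, 0.1973, 0.0137], 0.54)]
scene post_top [([0.5244, 0.1961, 0.1029], 0.86), ([0.5499, -0.0952, 0.0027], 0.35)]
scene tin [([0.3516, -0.0434, 0.0031], 0.61), ([0.5272, 0.0177, 0.0037], 0.57), ([0.5233, 0.1951, 0.0149], 0.19)]
scene card [([0.5423, -0.033, -0.0051], 0.68)]
scene red_ring [([0.5258, 0.0178, -0.0003], 0.91), ([0.5199, 0.1956, 0.0151], 0.16)]
scene green_ring [([0.5551, -0.0971, 0.0008], 0.57), ([0.5283, 0.0191, 0.0025], 0.34)]
scene spool [([0.7129, -0.3529, -0.0024], 0.94)]
scene spray [([0.6655, 0.4226, -0.0001], 0.78)]
scene driver [([0.7856, 0.047, 0.0024], 0.62), ([0.7139, -0.3546, -0.004], 0.18)]
side clamp [([0.5207, 0.1938, -0.0002], 0.72)]
side pocket [([0.5235, 0.1947, 0.037], 0.62)]
side block [([0.5206, 0.1947, 0.0141], 0.85)]
side post_top [([0.5214, 0.1972, 0.106], 0.63), ([0.5186, 0.1934, 0.0138], 0.28)]
side tin [([0.3565, -0.0471, -0.0025], 0.85), ([0.5259, 0.0112, -0.0017], 0.78)]
side card [([0.541, -0.0384, -0.0025], 0.8)]
side red_
[... 308 characters left out ...]
time': 1.2, 'joints': array([-1.29406104, 19.03305877, -3.70610246, 83.65875078,  1.23786629,
       77.34431163, -5.07066812]), 'qd': array([-0.11889106, -0.02603257,  0.00500638, -0.0685793 , -0.0947497 ,
       -0.00971786,  0.02158564]), 'tau': array([ 8.53505790e-04, -6.25241733e+01,  4.93609859e-02, -3.91834688e+01,
        1.64733350e-02,  1.79331790e-03,  7.20671096e-06]), 'eef_pos': array([ 6.25007982e-01, -3.13246334e-06,  2.31334148e-01]), 'tool_rot': array([ 1.79996335e+02, -3.78509687e-04,  8.99985729e+01]), 'contact_force': array([-0.0530409 ,  0.65694373, -0.85532763]), 'moment': array([-0.04491915, -0.06088144,  0.02926606]), 'grip_force': 0.0, 'opening': 0.08536111533681948}
```

View pics/scene0.png

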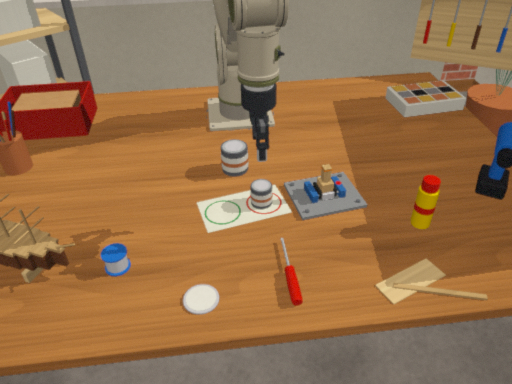

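View pics/side0.png

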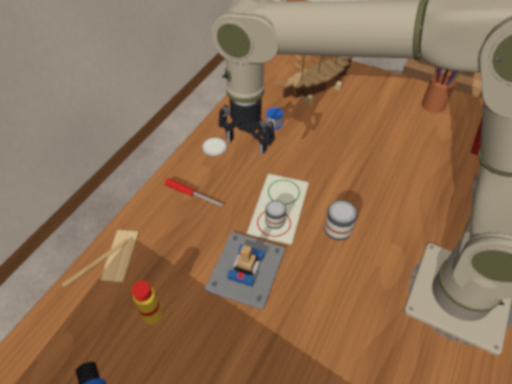

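```bash
cat > h.py <<'E'
from rig import *
import numpy as np, cv2
from scipy.spatial.transform import Rotation as Ro
def cam(c):
    m=camera_model(c); R=np.array(m["orientation"],float)
    if R.shape!=(3,3): R=Ro.from_euler("xyz",R,degrees=True).as_matrix()
    return np.array(m["intrinsics"]),R@np.diag([1,-1,-1]),np.array(m["origin"])
def project(P,c):
    K,R,o=cam(c); p=(np.asarray(P)-o)@R
    if c=="wrist":
        r=np.hypot(p[...,0],p[...,1]); s=np.arctan2(r,p[...,2])/np.maximum(r,1e-9); q=p[...,:2]*s[...,None]
    else: q=p[...,:2]/p[...,2:]
    return q*[K[0,0],K[1,1]]+K[:2,2]
def rect(img,c,z,x0,x1,y0,y1,s=.001):
    # rows: x decreasing downward, columns: y decreasing to right
    X,Y=np.meshgrid(np.arange(x1,x0,-s),np.arange(y1,y0,-s),indexing="ij")
    q=project(np.stack([X,Y,0*X+z],-1),c).astype(np.float32)
    return cv2.remap(img,q[...,0],q[...,1],cv2.INTER_LINEAR)
E
python3 - <<'E'
from h import *
print({c:camera_model(c).keys() for c in ["scene","wrist"]},camera_model("scene")["orientation"],camera_model("wrist"))
o=[]
for c in ["scene","side"]:
    im=cv2.imread(f"pics/{c}0.png")
    r=rect(im,c,.001,.40,.66,-.2,.32); h=cv2.cvtColor(r,cv2.COLOR_BGR2HSV).astype(int)
    for n,l in (("green",40),("red",0)):
        H,S,V=h[...,0],h[...,1],h[...,2]
        m=((abs(H-72)<25)&(S>70)) if n=="green" else (((H<6)|(H>172))&(S>90))
        i,j=np.nonzero(m); x=.66-i*.001; y=.32-j*.001
        g=np.array([.552,-.096]) if n=="green" else np.array([.526,.020])
        k=abs(np.hypot(x-g[0],y-g[1])-.0475)<.012
        from scipy.optimize import least_squares
        f=least_squares(lambda p:np.hypot(x[k]-p[0],y[k]-p[1])-.0475,g,loss="soft_l1",f_scale=.002)
        print(c,n,k.sum(),f.x)
    r2=rect(im,c,.012,.40,.66,-.2,.32); o.append(r2)
cv2.imwrite("pics/rect.png",np.vstack(o))
E
```

```text
{'scene': dict_keys(['intrinsics', 'origin', 'orientation']), 'wrist': dict_keys(['intrinsics', 'origin', 'orientation'])} [52.31505851  0.72097483 82.98286606] {'intrinsics': array([[297.31863964,   0.        , 259.60476975],
       [  0.        , 297.31863964, 192.82429769],
       [  0.        ,   0.        ,   1.        ]]), 'origin': array([0.62560793, 0.08286859, 0.37452182]), 'orientation': array([-1.86365882e+01,  2.32305510e-03, -2.61660102e-02])}
scene green 350 [ 0.55490892 -0.09702723]
scene red 166 [0.52905049 0.02017846]
side green 0 [ 0.552 -0.096]
side red 0 [0.526 0.02 ]
```

View pics/rect.png

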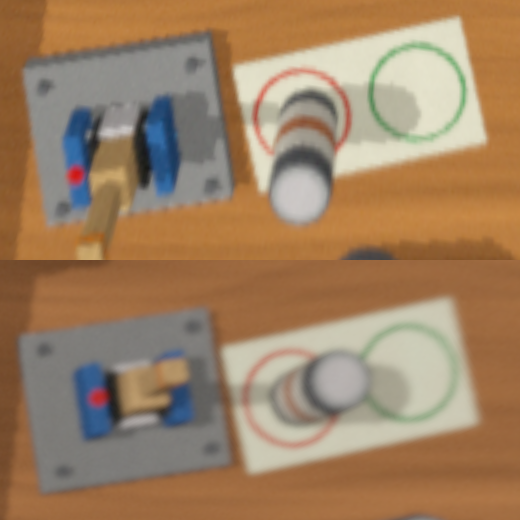

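Run:
```python
from h import *
from scipy.optimize import least_squares
im=capture("wrist"); cv2.imwrite("pics/w0.png",im)
for l in ["clamp","pocket","post_top","tin","red_ring","green_ring","card"]:
    print(l,[([round(float(v),4) for v in d["position"]],round(d["conf"],2)) for d in pinpoint(l,"wrist")][:3])
for c,im in (("wrist",im),("side",cv2.imread("pics/side0.png"))):
    h=cv2.cvtColor(rect(im,c,.001,.40,.66,-.2,.32),cv2.COLOR_BGR2HSV).astype(int);H,S,V=h[...,0],h[...,1],h[...,2]
    for n,g in (("green",(.55,-.095)),("red",(.526,.02))):
        m=((abs(H-65)<30)&(S>45)) if n=="green" else (((H<10)|(H>170))&(S>70))
        i,j=np.nonzero(m); x=.66-i*.001; y=.32-j*.001
        k=abs(np.hypot(x-g[0],y-g[1])-.0475)<.014
        if k.sum()<20: print(c,n,"none");continue
        f=least_squares(lambda p:np.hypot(x[k]-p[0],y[k]-p[1])-.0475,g,loss="soft_l1",f_scale=.002)
        print(c,n,k.sum(),f.x)
im=cv2.imread("pics/w0.png")
cv2.imwrite("pics/rw.png",np.vstack([rect(im,"wrist",z,.40,.66,-.2,.32) for z in (.012,.038)]))
```

```text
clamp [([0.5202, 0.1949, 0.0008], 0.56), ([0.785, 0.0481, -0.0003], 0.34)]
pocket [([0.5271, 0.195, 0.0345], 0.85)]
post_top [([0.5363, -0.037, 0.0014], 0.41)]
tin [([0.5179, 0.0118, -0.0006], 0.79)]
red_ring []
green_ring [([0.5528, -0.0976, -0.0012], 0.98)]
card [([0.519, 0.1918, 0.0113], 0.29)]
wrist green 1993 [ 0.55201173 -0.09543081]
wrist red 1184 [0.52640854 0.02201581]
side green 459 [ 0.55119406 -0.09644094]
side red 620 [0.5255343  0.02104732]
```

View pics/rw.png

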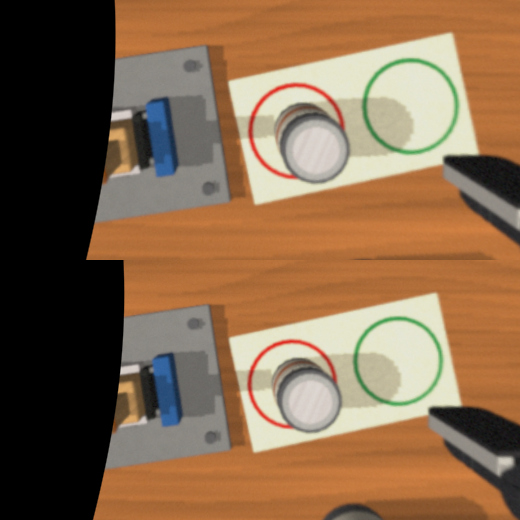

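```bash
python3 -m handwheel '[[1,0.3,-1.7,0,0,0,0],[1,0.5,-2.5,0,0,0,0],[1,0.5,-2.5,0.5,0,0,0],[1,0.4,-2,2.5,0,0,0],[1,0.1,-1,3,0,0,0],[1,0,0,3,0,0,0],[1,0,0,2,0,0,0],[1,0,0,1,0,0,0],[1,0,0,0,0,0,0]]' 20
python3 - <<'E'
from h import *
im=capture("wrist"); cv2.imwrite("pics/w1.png",im); print(observe()["eef_pos"],observe()["tool_rot"])
print([([round(float(v),4) for v in d["position"]],round(d["conf"],2)) for d in pinpoint("tin","wrist")][:3])
cv2.imwrite("pics/rw1.png",cv2.resize(rect(im,"wrist",.062,.43,.63,-.08,.12),None,fx=2.5,fy=2.5))
E
```

```text
time: 2.35
eef_pos: [0.5268, 0.0179, 0.1094]
tool_rot: [-179.8, 0.0, 90.0]
contact_force: [-0.7, 0.1, -0.2]
opening: 0.0854
grip_force: 0.0
[0.5278631  0.01795729 0.1111448 ] [-1.79938277e+02  4.57184916e-03  8.99988581e+01]
[([0.52, 0.0114, -0.0], 0.91), ([0.3525, -0.0458, -0.0023], 0.66)]
```

View pics/rw1.png

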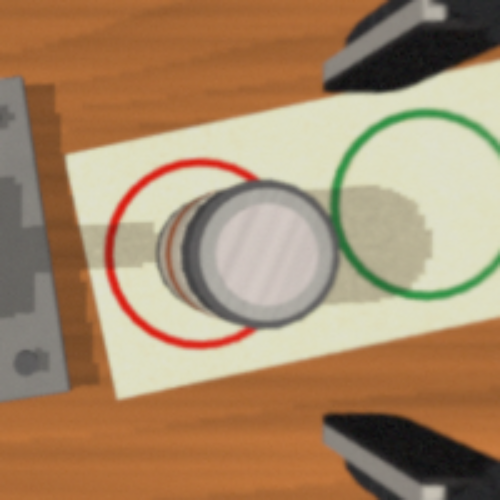

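```bash
python3 -m handwheel '[[1,-0.2,0,2,0,0,0],[1,0,0,3,0,0,0],[1,0,0,2.8,0,0,0],[1,0,0,1.7,0,0,0],[1,0,0,0.8,0,0,0],[1,0,0,0,0,0,0],[0.5,0,0,0,0,0,0],[0.5,0,0,0,0,0,0],[0.5,0,0,0,0,0,0],[0.5,0,0,0,0,0,0],[0.5,0,0,0,0,0,0],[0.5,0,0,0,0,0,0]]' 20
```

```text
time: 3.45
eef_pos: [0.529, 0.0161, 0.0101]
tool_rot: [179.9, -0.0, 90.0]
contact_force: [-1.8, -0.1, 5.3]
opening: 0.0595
grip_force: 20.7
```

```bash
python3 -m handwheel '[[0.5,-0.3,0.06,0,0,0,0],[0.5,-0.7,0.15,0,0,0,0],[0.5,-1,0.2,0,0,0,0],[0.5,-1.2,0.25,0,0,0,0],[0.5,-1.3,0.26,0,0,0,0],[0.5,-1.3,0.27,0,0,0,0],[0.5,-1.3,0.27,0,0,0,0],[0.5,-1.3,0.27,0,0,0,0],[0.5,-1.1,0.25,0,0,0,0],[0.5,-0.9,0.2,0,0,0,0],[0.5,-0.5,0.1,0,0,0,0],[0.5,-0.25,0.02,0,0,0,0]]' 20
```

```text
time: 4.45
eef_pos: [0.5527, -0.0953, 0.0102]
tool_rot: [179.8, -0.1, 90.0]
contact_force: [-0.1, 6.6, 6.8]
opening: 0.0599
grip_force: 20.9
```

```bash
python3 -m handwheel '[[0.5,0,0,0,0,0,0],[1,0,0,0,0,0,0],[1,0,0,0,0,0,0],[1,0,0,0,0,0,0],[1,0,0,0,0,0,0],[1,0,0,0,0,0,0],[1,0,0,-0.6,0,0,0],[1,0,0,-1.5,0,0,0],[1,0,0,-3,0,0,0],[1,0,0,-3,0,0,0],[1,0,0,-2,0,0,0],[1,0,0,0,0,0,0]]' 20
python3 - <<'E'
from h import *
im=capture("wrist"); cv2.imwrite("pics/w2.png",im); print(observe()["eef_pos"],observe()["tool_rot"])
print([([round(float(v),4) for v in d["position"]],round(d["conf"],2)) for d in pinpoint("tin","wrist")][:3])
cv2.imwrite("pics/rw2.png",cv2.resize(rect(im,"wrist",.062,.45,.65,-.18,.12),None,fx=2.5,fy=2.5))
E
```

```text
time: 5.45
eef_pos: [0.5537, -0.0959, 0.1146]
tool_rot: [179.6, 0.0, 90.0]
contact_force: [0.7, -0.4, 0.9]
opening: 0.0857
grip_force: 0.0
[ 0.55260774 -0.09570316  0.11215611] [1.79720587e+02 3.13286947e-02 8.99951917e+01]
[([0.5474, -0.1006, 0.0], 0.97), ([0.3542, -0.0464, -0.0025], 0.77)]
```

View pics/rw2.png

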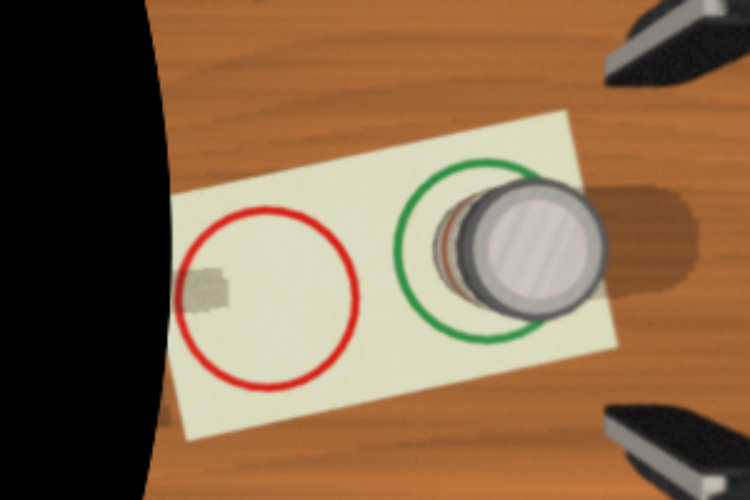

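```bash
python3 -m handwheel '[[1,0.6,-0.1,-2,0,0,0],[1,1.6,-0.2,-2.5,0,0,0],[1,2.5,-0.3,-2,0,0,0],[1,3,-0.3,-1,0,0,0],[1,3.2,-0.3,-0.5,0,0,0],[1,3.4,-0.4,0,0,0,0],[1,3.4,-0.4,0,0,0,0],[1,3.2,-0.3,0,0,0,0],[1,3,-0.3,0,0,0,0],[1,2.5,-0.3,0,0,0,0],[1,1.7,-0.1,0,0,0,0],[1,1,-0.1,0,0,0,0]]' 20; python3 -m handwheel '[[1,0,0,0,0,0,0.119],[1,0,0,0,0,0,0.119],[1,0,0,0,0,0,0.119],[1,0,0,0,0,0,0.119],[1,0,0,0,0,0,0.119],[1,0,0,0,0,0,0.119],[1,0,0,0,0,0,0.119],[1,0,0,0,0,0,0.119],[1,0,0,0,0,0,0.119],[1,0,0,0,0,0,0.119],[1,0,0,0,0,0,0.119],[1,0,0,0,0,0,0.119]]' 20
```

```text
time: 6.55
eef_pos: [0.5187, 0.198, 0.188]
tool_rot: [-179.9, -0.0, 90.2]
contact_force: [-0.4, -0.3, 0.4]
opening: 0.085
grip_force: 0.0
time: 7.55
eef_pos: [0.5198, 0.1944, 0.1883]
tool_rot: [180.0, 0.1, 7.8]
contact_force: [-0.1, 0.3, 0.3]
opening: 0.0856
grip_force: 0.0
```

```bash
python3 -m handwheel '[[1,0,0,0,0,0,0],[1,0,0,0,0,0,0]]'
python3 - <<'E'
from h import *
im=capture("wrist"); cv2.imwrite("pics/w3.png",im); print(observe()["eef_pos"],observe()["tool_rot"])
for l in ("post_top","block","pocket","clamp"):print(l,[([round(float(v),4) for v in d["position"]],round(d["conf"],2)) for d in pinpoint(l,"wrist")][:2])
a=[cv2.resize(rect(im,"wrist",z,.42,.62,.1,.29),None,fx=2.1,fy=2.1) for z in (.012,.104)]
cv2.imwrite("pics/rw3.png",np.hstack(a)); print(a[0].shape)
E
```

```text
time: 7.72
eef_pos: [0.5199, 0.1948, 0.1886]
tool_rot: [180.0, 0.1, 8.4]
contact_force: [-0.8, 0.6, 0.1]
opening: 0.0852
grip_force: 0.0
[0.51991018 0.19495859 0.18877687] [1.79974097e+02 4.80203858e-02 8.39892917e+00]
post_top [([0.5222, 0.1962, 0.1022], 0.72)]
block [([0.5214, 0.19, 0.0105], 0.72)]
pocket []
clamp [([0.5265, 0.0181, -0.0007], 0.16)]
(420, 399, 3)
```

View pics/rw3.png

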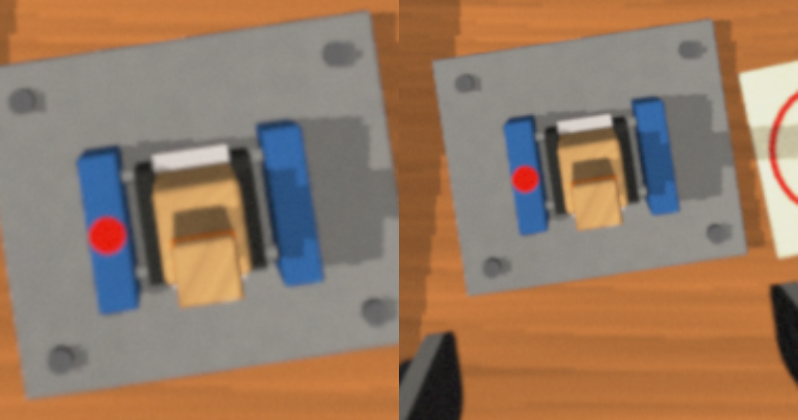

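```bash
python3 -m handwheel '[[1,0.27,-0.04,1,0,0,0],[1,0,0,2.5,0,0,0],[1,0,0,3,0,0,0],[1,0,0,2.7,0,0,0],[1,0,0,2,0,0,0],[1,0,0,1.2,0,0,0],[1,0,0,0,0,0,0]]' 20; python3 -m handwheel '[[0,0,0,0,0,0,0],[0,0,0,0,0,0,0],[0,0,0,0,0,0,0],[0,0,0,0,0,0,0],[0,0,0,0,0,0,0],[0,0,0,0,0,0,0],[0,0,0,0,0,0,0],[0,0,0,0,0,0,0],[0,0,0,0,0,0,0],[0,0,0,0,0,0,0]]' 80
python3 - <<'E'
import numpy as np
from scipy.spatial.transform import Rotation as R
# turn per row (deg) about tool x, pivot in tool frame (mm): side y, depth z
for side,a in (("+y",1),("-y",-1)):
  for m in (13,10,7,4):
    p=np.array([0,-18*a,52-m])
    for sg in (1,-1):
        w=np.radians(2)*sg
        print(side,m,"turn",round(w,4),"shift cm",np.round((p-R.from_rotvec([w,0,0]).apply(p))/10,3))
E
```

```text
time: 8.55
eef_pos: [0.521, 0.1955, 0.0623]
tool_rot: [179.9, 0.3, 8.2]
contact_force: [-0.2, 0.3, -0.3]
opening: 0.0856
grip_force: 0.0
time: 9.38
eef_pos: [0.5233, 0.1957, 0.0664]
tool_rot: [180.0, -0.1, 8.2]
contact_force: [-1.1, -3.6, 6.4]
opening: 0.0214
grip_force: 78.9
+y 13 turn 0.0349 shift cm [0.    0.135 0.065]
+y 13 turn -0.0349 shift cm [ 0.    -0.137 -0.06 ]
+y 10 turn 0.0349 shift cm [0.    0.145 0.065]
+y 10 turn -0.0349 shift cm [ 0.    -0.148 -0.06 ]
+y 7 turn 0.0349 shift cm [0.    0.156 0.066]
+y 7 turn -0.0349 shift cm [ 0.    -0.158 -0.06 ]
+y 4 turn 0.0349 shift cm [0.    0.166 0.066]
+y 4 turn -0.0349 shift cm [ 0.    -0.169 -0.06 ]
-y 13 turn 0.0349 shift cm [ 0.     0.137 -0.06 ]
-y 13 turn -0.0349 shift cm [ 0.    -0.135  0.065]
-y 10 turn 0.0349 shift cm [ 0.     0.148 -0.06 ]
-y 10 turn -0.0349 shift cm [ 0.    -0.145  0.065]
-y 7 turn 0.0349 shift cm [ 0.     0.158 -0.06 ]
-y 7 turn -0.0349 shift cm [ 0.    -0.156  0.066]
-y 4 turn 0.0349 shift cm [ 0.     0.169 -0.06 ]
-y 4 turn -0.0349 shift cm [ 0.    -0.166  0.066]
```

```bash
python3 -m handwheel '[[0,0,-0.137,-0.05,-0.035,0,0],[0,0,-0.137,-0.05,-0.035,0,0],[0,0,-0.137,-0.05,-0.035,0,0]]' 80;  python3 -m handwheel '[[0,0,-0.137,-0.06,-0.035,0,0],[0,0,-0.137,-0.06,-0.035,0,0],[0,0,-0.137,-0.06,-0.035,0,0],[0,0,0,0,0,0,0]]' 80; python3 -c "
from h import *
s=observe();print(s['eef_pos'],s['tool_rot'],s['contact_force'],s['moment'])
print([(d['position'],d['conf']) for c in ['side'] if capture(c) is not None for d in pinpoint('clamp',c)])"
```

```text
time: 9.63
eef_pos: [0.5227, 0.2001, 0.0678]
tool_rot: [173.9, -0.1, 8.1]
contact_force: [-2.6, -5.2, 4.9]
opening: 0.0212
grip_force: 79.1
time: 9.97
eef_pos: [0.522, 0.2048, 0.0692]
tool_rot: [167.8, -0.1, 8.2]
contact_force: [-1.7, -8.5, 11.5]
opening: 0.0213
grip_force: 79.8
[0.52201304 0.20482221 0.06924216] [ 1.67770182e+02 -7.91842778e-02  8.23810210e+00] [-1.72455497 -8.50051815 11.53838463] [-1.35084595  0.5873144  -0.06212293]
[([0.5226, 0.1939, 0.0004], 0.67)]
```

```bash
python3 -m handwheel '[[0,0,0.142,-0.06,0.035,0,0],[0,0,0.142,-0.06,0.035,0,0],[0,0,0.142,-0.06,0.035,0,0],[0,0,0.142,-0.06,0.035,0,0],[0,0,0.142,-0.06,0.035,0,0],[0,0,0.142,-0.06,0.035,0,0]]' 80;  python3 -m handwheel '[[0,0,0.142,-0.06,0.035,0,0],[0,0,0.142,-0.06,0.035,0,0],[0,0,0.142,-0.06,0.035,0,0],[0,0,0.142,-0.06,0.035,0,0],[0,0,0.142,-0.06,0.035,0,0],[0,0,0.142,-0.06,0.035,0,0],[0,0,0,0,0,0,0]]' 80; python3 -c "
from h import *
print([(l,d['position'],d['conf']) for c in ['side'] if capture(c) is not None for l in ['clamp','block'] for d in pinpoint(l,c)[:1]])"
```

```text
time: 10.57
eef_pos: [0.5231, 0.1958, 0.0728]
tool_rot: [-180.0, -0.1, 8.2]
contact_force: [1.9, -1.5, -3.6]
opening: 0.0214
grip_force: 78.5
time: 11.15
eef_pos: [0.5246, 0.1862, 0.0757]
tool_rot: [-167.9, -0.0, 8.0]
contact_force: [-0.5, 0.6, 1.8]
opening: 0.0211
grip_force: 79.4
[('clamp', [0.5204, 0.1934, -0.0003], 0.77)]
```

```bash
python3 -m handwheel '[[0,0,-0.155,-0.06,-0.035,0,0],[0,0,-0.155,-0.06,-0.035,0,0],[0,0,-0.155,-0.06,-0.035,0,0],[0,0,-0.155,-0.06,-0.035,0,0],[0,0,-0.155,-0.06,-0.035,0,0],[0,0,-0.155,-0.06,-0.035,0,0]]' 80;  python3 -m handwheel '[[0,0,-0.155,-0.06,-0.035,0,0],[0,0,-0.155,-0.06,-0.035,0,0],[0,0,-0.155,-0.06,-0.035,0,0],[0,0,-0.155,-0.06,-0.035,0,0],[0,0,-0.155,-0.06,-0.035,0,0],[0,0,-0.155,-0.06,-0.035,0,0],[0,0,0,0,0,0,0]]' 80
```

```text
time: 11.8
eef_pos: [0.523, 0.1962, 0.0802]
tool_rot: [179.8, -0.1, 8.2]
contact_force: [2.1, -5.9, -1.9]
opening: 0.0213
grip_force: 79.1
time: 12.38
eef_pos: [0.5214, 0.2067, 0.0829]
tool_rot: [167.7, -0.1, 8.3]
contact_force: [3.8, -9.3, 2.5]
opening: 0.0214
grip_force: 79.6
```

```bash
python3 -m handwheel '[[0,0,0.17,-0.06,0.035,0,0],[0,0,0.17,-0.06,0.035,0,0],[0,0,0.17,-0.06,0.035,0,0],[0,0,0.17,-0.06,0.035,0,0],[0,0,0.17,-0.06,0.035,0,0],[0,0,0.17,-0.06,0.035,0,0]]' 80;  python3 -m handwheel '[[0,0,0.165,-0.06,0.035,0,0],[0,0,0.165,-0.06,0.035,0,0],[0,0,0.165,-0.06,0.035,0,0],[0,0,0.165,-0.06,0.035,0,0],[0,0,0.165,-0.06,0.035,0,0],[0,0,0.165,-0.06,0.035,0,0],[0,0,0,0,0,0,0]]' 80; python3 -c "
from h import *
print([(l,d['position'],d['conf']) for c in ['side'] if capture(c) is not None for l in ['clamp','block'] for d in pinpoint(l,c)[:1]])"
```

```text
time: 12.88
eef_pos: [0.5228, 0.1963, 0.0875]
tool_rot: [180.0, -0.1, 8.2]
contact_force: [2.4, -3.9, -4.0]
opening: 0.0212
grip_force: 79.4
time: 13.47
eef_pos: [0.524, 0.1863, 0.0902]
tool_rot: [-167.9, 0.0, 8.1]
contact_force: [-0.3, 0.9, -1.6]
opening: 0.0211
grip_force: 81.4
[('clamp', [0.5215, 0.1948, 0.0014], 0.79), ('block', [0.5172, 0.1959, 0.0339], 0.56)]
```

Risen about 25 mm; one more swing to +y, then back to upright.

```bash
python3 -m handwheel '[[0,0,-0.175,-0.06,-0.035,0,0],[0,0,-0.175,-0.06,-0.035,0,0],[0,0,-0.175,-0.06,-0.035,0,0],[0,0,-0.175,-0.06,-0.035,0,0],[0,0,-0.175,-0.06,-0.035,0,0],[0,0,-0.175,-0.06,-0.035,0,0]]' 80;  python3 -m handwheel '[[0,0,-0.175,-0.06,-0.035,0,0],[0,0,-0.175,-0.06,-0.035,0,0],[0,0,-0.175,-0.06,-0.035,0,0],[0,0,-0.175,-0.06,-0.035,0,0],[0,0,-0.175,-0.06,-0.035,0,0],[0,0,-0.175,-0.06,-0.035,0,0],[0,0,0,0,0,0,0]]' 80; python3 -m handwheel '[[0,0,0.17,-0.06,0.035,0,0],[0,0,0.17,-0.06,0.035,0,0],[0,0,0.17,-0.06,0.035,0,0],[0,0,0.17,-0.06,0.035,0,0],[0,0,0.17,-0.06,0.035,0,0],[0,0,0.17,-0.06,0.035,0,0],[0,0,0,0,0,0,0]]' 80
```

```text
time: 14.12
eef_pos: [0.5224, 0.1977, 0.0954]
tool_rot: [179.8, -0.1, 8.3]
contact_force: [0.6, 0.6, -1.7]
opening: 0.0212
grip_force: 81.5
time: 14.7
eef_pos: [0.5201, 0.2104, 0.0977]
tool_rot: [167.9, -0.0, 8.5]
contact_force: [0.1, 1.7, -0.9]
opening: 0.0209
grip_force: 81.5
time: 15.28
eef_pos: [0.5232, 0.1957, 0.103]
tool_rot: [-179.9, -0.1, 8.0]
contact_force: [1.0, -0.5, -0.9]
opening: 0.0208
grip_force: 81.5
```

```bash
python3 -m handwheel '[[0,0,0,-0.1,0,0,0],[0,0,0,-0.2,0,0,0],[0,0,0,-0.1,0,0,0],[0,0,0,0,0,0,0],[0,0,0,0,0,0,0],[0,0,0,0,0,0,0]]' 80
python3 - <<'E'
from h import *
a=[]
for c in ("scene","side"):
    im=capture(c)
    for l in ("block","pocket","clamp","post_top","tin"): print(c,l,[(np.round(d["position"],4),round(d["conf"],2)) for d in pinpoint(l,c)[:2]])
    u,v=project(np.array([.522,.19,.05]),c).astype(int)
    a.append(cv2.resize(im[max(v-60,0):v+60,u-60:u+60],(400,400),interpolation=cv2.INTER_CUBIC))
cv2.imwrite("pics/end.png",np.hstack(a)); print(observe()["eef_pos"],observe()["contact_force"])
E
```

```text
time: 15.78
eef_pos: [0.5223, 0.1979, 0.1066]
tool_rot: [180.0, 0.0, 8.2]
contact_force: [0.2, 0.1, -0.9]
opening: 0.0213
grip_force: 81.5
scene block [(array([0.5196, 0.2004, 0.053 ]), 0.73)]
scene pocket [(array([0.5222, 0.1984, 0.0389]), 0.75)]
scene clamp [(array([ 0.5217,  0.1961, -0.0032]), 0.63)]
scene post_top [(array([0.5221, 0.1972, 0.1435]), 0.61)]
scene tin [(array([ 0.5515, -0.0948,  0.0019]), 0.87), (array([ 0.3528, -0.0423,  0.0017]), 0.75)]
side block [(array([0.5211, 0.1944, 0.0341]), 0.6)]
side pocket [(array([0.524 , 0.1951, 0.0358]), 0.82)]
side clamp [(array([ 0.5189,  0.1951, -0.0012]), 0.6)]
side post_top [(array([0.5209, 0.1993, 0.1446]), 0.66)]
side tin [(array([ 5.52e-01, -9.89e-02,  4.00e-04]), 0.91), (array([ 0.3538, -0.0478,  0.0005]), 0.83)]
[0.52245387 0.19751814 0.10663942] [ 1.38743063  0.10105759 -0.52654577]
```

View pics/end.png

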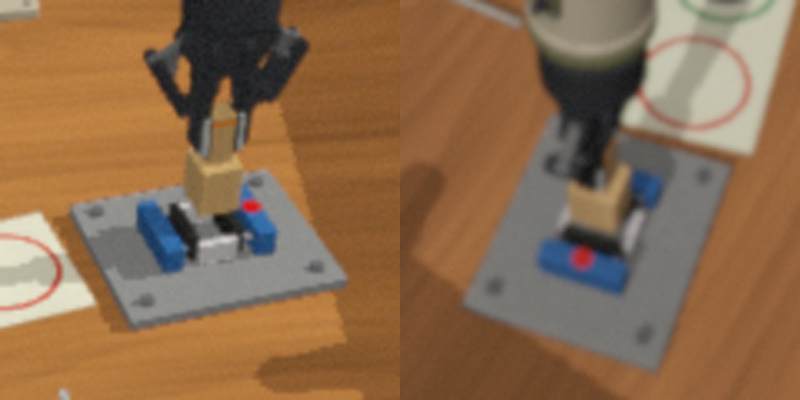

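The block is held upright above the empty pocket, with its underside about 14 mm above the jaw tops. The clamp is flat and the tin is at the green ring.

```bash
python3 -c "
from rig import *
print(job_done())"
```

```text
the job is handed in; nothing more can be done
None
```

I slid the tin into the green ring and let go of it, rocked the block out of the jaws starting towards the red dot, and handed the job in at about 16 s. At the last check the block was held upright about 14 mm above the jaw tops over the pocket, and the clamp was flat where it started; no verdict was returned.

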